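Slide the polariser home and set the iris lever to the long mark

ROBOT

A 6-joint arm with a two-finger parallel gripper is mounted at the origin on the work surface. World frame = base frame: x ahead of the robot, y to its left, z up, the work surface at z = 0. Lengths are in m, angles in rad, forces in N, time in s.
With the tool pointing down it reaches from about 0.25 to 0.725 m from the base axis. Payload 4 kg.
Tool frame: the origin (TCP) lies at the very end of the fingers, on their centre line; the grasp point (between the pads) lies 19 mm behind it; z points along the fingers, y is the direction in which the jaws open and shut (so a half turn about z gives the same grasp; the last joint's range is limited). The gripper opens to 85 mm and grips with 20 to 120 N. Pads are 22 mm wide; open, the fingers measure 114 mm over their backs; the gripper's body (76 mm by 85 mm) begins 54 mm behind the grasp point. The pads swing forward as they close: fully open they stand 13 mm farther back than shut.
Start: joints at [1.166, 0.241, 0.005, 1.335, 0, 1.571], TCP at [0.197, 0.46, 0.231] pointing down, gripper open.
Joint ranges: [-2.72, 2.72], [-1.05, 1.87], [-1.09, 1.28], [-1.99, 2.15], [-1.42, 1.44], [-3.14, 3.14]. Speed limits (rad/s): [2.79, 2.79, 3.14, 3.14, 3.14, 3.14].

INTERFACE

Orientations are given as [roll, pitch, yaw] about the fixed x, y, z axes, in that order (R = Rz(yaw) Ry(pitch) Rx(roll)).
In Python, from rig import r gives the robot as it stands.
- The arm moves only by the tool step_arm, never from a script. Its argument "moves" is a list of rows, each a list of 3 entries, a list of its own where there are three numbers: the finger opening in cm, from 0 to 8.54, then the shift along the tool's x, y, z in cm, then the turn, a rotation vector about the tool's x, y, z in rad. A call has 1 to 8 rows; each row is the pose to reach, as a shift and turn from the pose commanded when the call began, along the tool's axes at that moment; what a row does not reach only later rows make up. A row lasts 1/8 s, in which the tool goes at most 62.5 mm and 10.7 degrees, less where a joint would pass 70% of its speed; a pose out of reach is approached as far as the arm can. A call with a gripper value outside its range is refused whole. The fingers move at their own pace and stop on an object; "newtons" is the grip in N (left out, the last holds). Time passes only in rows, so rows that repeat a pose let the fingers close. It gives the time, the measured TCP pose, the force and the opening at its end, in the units of the state.
- r.state(): the state, without advancing time (a new reading comes with each control period).
- r.get_image(name): name is "scene" or "top"; returns a dict with "color" (420x560x3 uint8, red, green, blue), "vertical_fov" (degrees; the focal length in pixels is half the picture's height over the tangent of half this angle, whatever the lens; pixels are square), "cx", "cy" (the principal point, pixels), "k1" (the pictures are not rectified: a ray, as slopes to the right and down, at radius r is drawn at 1 + k1 r^2 times it, then the intrinsics apply), "R" (3x3) and "t" (3): a world point X has camera coordinates R X + t. Camera axes: x right, y down, z forward; pixel columns grow to the right and rows downward; lengths in m; the calibration is good to about 2 mm. A picture is of the moment at which its call begins. There is no depth.
- r.close_job(): hands the job in, once; it reports no verdict.
The state is a dict: "time": time; "joint_positions": joint angles; "qd": joint speeds; "tau": joint torques, N m; "tool_pos": TCP position; "orientation": TCP orientation; "force": force on the tool from outside, world axes, zero at the start; "wrist_torque": the same for the moment, N m; "width": finger opening in m.
Only numpy, scipy, OpenCV 4.12 (cv2) and the standard library are available. Lean on these libraries where they do the work, as an engineer would, in place of code of your own. Each camera call takes 0.05 s, during which the arm holds its last target. There are 200 camera calls.

TASK

On the microscope's white light base, push the polariser slider that sticks out of its left side (as the robot sees it) fully home against its stop, then push the iris lever round until its pointer stands on the long mark of the scale. Only push: the slider must not be lifted out of its guide, and everything else on the bench stays where it is. Finish clear of everything, with the slider still home and the pointer on the long mark.

Things in the scene. Friction and masses are not known exactly. Their poses are not given: they have to be found in the camera images.
- light_base: white flat microscope light base fixed to the bench, 60 mm high; yaw varies. Origin on the bench under the iris ring's axis; x to its rear, y to its left, z up. Housing: x -125 to 175, y -125 to 125 mm. The slider's tunnel is in the left (+y) face at x = 0; a tray under the slider, 46 mm wide, walls 26 mm high, sticks out to y = 150 mm.
- ring_axis (a point): point on the vertical axis of the iris ring at the housing's top, 60 mm above the bench; axes as light_base. The ring is black, 120 mm across, its top with the round light port 78 mm above the bench.
- slider_end (a point): middle of the outer face of the polariser slider's end plate (black, 31 wide, 8 thick, from 16 to 58 mm above the bench; point at 37 mm). Slider: loose steel bar 31 x 150 x 14 mm, 0.2 kg, friction 1-2 N, in the tunnel; point +y points out of the base, push to -y. Starts 25-55 mm out; fully home, on a rigid stop, the point is at y = 155 mm in light_base (30 mm outside its face).
- iris_lever (a joint): angle of the iris ring with its lever, rad, growing counter-clockwise seen from above; 0: lever along -x of light_base, +1.57: along -y. Range -1.4 to 1.4; starts at 0.75 to 1.2, the long mark lies between -0.6 and 0.3. It stays where it is left (friction about 1.2 N at the post, no spring).
- lever_post (a point): middle of the upright black post on the iris lever by which it is pushed: 14 mm across (its steel neck 10), 77 mm from the ring's axis, top 110 mm above the bench, point at 95 mm. The lever arm under it is 10 mm wide, its top 73 mm above the bench.
- pointer (a point): tip of the black pointed end of the iris lever, 93 mm from the ring's axis, 64 mm above the bench, just inside the marks of the scale.
- long_mark (a point): inner end of the long mark, 93 mm from the ring's axis, 62 mm above the bench. The scale is a white disc, 236 mm across, on the housing under the ring, clamped at another angle in each run. It has nine black marks 15 degrees apart: eight 7 mm long and, in the middle, the long mark, 22 mm.
- filter_ring: black filter ring, 36 mm across, 10 mm high, lying on the rear strip of the light base; a bystander. Origin at the centre of its underside.
- objective: steel microscope objective standing on the bench left of the light base, 28 mm across, 52 mm high; a bystander. Origin at the centre of its underside.
- slide_box: closed grey slide box, 85 x 42 x 32 mm, on the bench left of the light base; a bystander. Origin at the centre of its underside.
- eyepiece: grey eyepiece standing on the bench right of the light base, 39 mm across, 55 mm high; a bystander. Origin at the centre of its underside.
- oil_bottle: small amber bottle, 32 mm across, 70 mm high, on the bench right of the light base; a bystander. Origin at the centre of its underside.
- dish: shallow glass dish, 90 mm across, 15 mm high, on the bench to the right of the light base; a bystander. Origin at the centre of its underside.
- driver: small screwdriver, 160 mm long, lying on the bench to the right; a bystander. Origin at the centre of its underside (lies along its x axis).
Things that resemble listed ones, but are neither listed nor needed, are in the scene too. There is more than one size of the part that bears slider_end; the job needs the largest.

How it is judged:
On the way, in this order (a step that is already met when the one before it is completed fails the run):
1. the slider is pushed fully home (y of slider_end in the frame of light_base below 0.158 m), for 0.2 s.
2. the lever's pointer stands on the long mark (horizontal distance between pointer and long_mark below 0.005 m and velocity of joint iris_lever between -0.05 and 0.05 rad/s), for 0.3 s.
At the end, for the whole second after the job is handed in: The slider is within 3 mm of its stop, and the pointer's tip is within 5 mm (about 3 degrees) of the inner end of the long mark, with the ring at rest (y of slider_end in the frame of light_base below 0.158 m and horizontal distance between pointer and long_mark below 0.005 m and velocity of joint iris_lever between -0.02 and 0.02 rad/s); the robot touches nothing.
It fails at once if the slider is lifted or tipped out of its guide (height (world z) of slider_end above 0.055 m or angle between slider_end's own z axis and vertical above 0.2 rad).
It fails at once if the slider is pulled out (y of slider_end in the frame of light_base above 0.225 m).
It fails at once if a bystander is shifted by more than 15 mm, or lifted (distance of any of filter_ring, objective, slide_box, eyepiece, oil_bottle, dish, driver from where it was at the start of the episode above 0.015 m).
It also fails if it takes over 58 s, if anything falls off the work surface, if the arm or the gripper's body presses on something with over 40 N, if the wrist force passes 120 N, or if a joint passes its speed limit or range.

## Working session

There is one attempt and no reset: what is moved stays moved. The work goes in short steps, Python scripts to look and compute and a tool call to move; the robot and the scene stay as the last step left them, time stands still between calls to the robot, and variables do not carry over. Pictures are saved under pics/ and viewed, about 8 in all and at most 12, crops included, and the job is handed in when it is done.

Besides the shell and the picture viewer there is one more tool, called after "Request:" as name(argument=value, ...), one argument or row to a line, values as JSON. step_arm: Moves the arm, as the interface text tells. Its arguments: {"type":"object","properties":{"moves":{"type":"array"},"newtons":{"type":"number"}},"required":["moves"]}

```bash
mkdir -p pics; ls; cat > h.py <<'E'
import numpy as np, cv2
from rig import r
def grab(n,save=None):
    d=r.get_image(n)
    if save: cv2.imwrite('pics/'+save,cv2.cvtColor(d['color'],cv2.COLOR_RGB2BGR))
    np.savez('/tmp/%s.npz'%n,**{k:np.array(v) for k,v in d.items()})
    return d
def load(n): 
    z=np.load('/tmp/%s.npz'%n); return {k:z[k] for k in z.files}
def K(d):
    h=d['color'].shape[0]; f=h/2/np.tan(np.radians(float(d['vertical_fov']))/2)
    return np.array([[f,0,float(d['cx'])],[0,f,float(d['cy'])],[0,0,1]])
def D(d): return np.array([float(d['k1']),0,0,0,0])
def proj(d,X):
    p,_=cv2.projectPoints(np.array(X,float).reshape(-1,1,3),cv2.Rodrigues(np.array(d['R']))[0],np.array(d['t'],float),K(d),D(d)); return p[:,0]
def ray(d,uv):
    s=cv2.undistortPoints(np.array(uv,float).reshape(-1,1,2),K(d),D(d))[:,0]
    R=np.array(d['R']); c=-R.T@np.array(d['t'])
    return c,(np.c_[s,np.ones(len(s))]@R)
def onz(d,uv,z):
    c,v=ray(d,uv); return c+v*((z-c[2])/v[:,2])[:,None]
E
python3 - <<'E'
from h import *
a=grab('top','top0.png');b=grab('scene','scene0.png')
for d in(a,b): print(d['vertical_fov'],d['k1'],-np.array(d['R']).T@d['t'],np.array(d['R'])[2])
print(r.state())
E
```

```text
pics
53.992864756326064 -0.07180318965982488 [ 0.49961311 -0.05344567  0.86315246] [ 0.110598   -0.01266608 -0.99378451]
42.82059653429628 -0.0890451211268621 [ 1.31743853 -0.1029337   0.92792107] [-0.67413172  0.0541819  -0.73662117]
{'time': 0.1, 'joint_positions': array([ 1.16600942e+00,  2.41385376e-01,  3.86330430e-03,  1.33520212e+00,
       -6.31337935e-07,  1.57079664e+00]), 'qd': array([-0.00088321, -0.00105994,  0.00192829, -0.00275129, -0.00061179,
        0.00097633]), 'tau': array([ 2.82871033e-04, -3.73137832e+01,  2.53010756e+01,  1.08844112e-02,
        1.27442112e-05,  4.87097637e-06]), 'tool_pos': array([0.19668913, 0.45907379, 0.2304798 ]), 'orientation': array([-3.13966479e+00,  6.31941034e-07,  2.73680543e+00]), 'force': array([0.6474555 , 0.56881004, 0.02437882]), 'wrist_torque': array([ 0.00574309, -0.02774342,  0.06634096]), 'width': 0.08570016895610448}
```

View pics/top0.png

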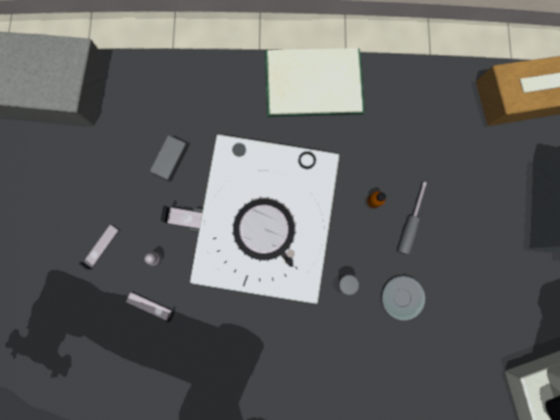

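View pics/scene0.png

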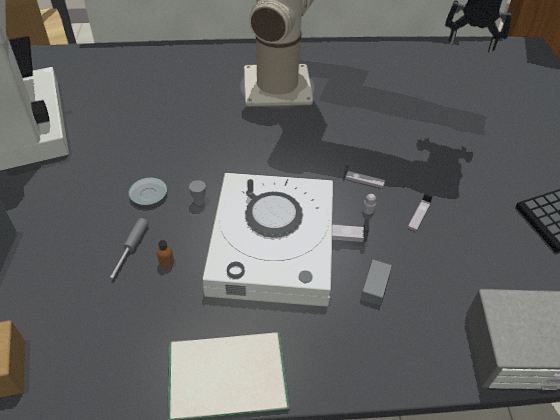

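Top view: the base has its corners at about (217,135), (339,153), (318,303) and (191,285). The ring is at (264,229), the lever post near (289,255) and the long mark at (246,281).

Candidates for the slider: the one in the base's tray with its plate at (167,214), and two loose ones on the bench at (100,246) and (150,306). Only the one in the tunnel fits the description. Next I measure and check it in one close crop.

```bash
cat > meas.py <<'E'
from h import *
def base(d):
    g=d['color'].min(2); m=(g>130).astype(np.uint8)
    m[:, :180]=0; m[:125]=0; m[:,350:]=0; m[:, :]=cv2.morphologyEx(m,cv2.MORPH_OPEN,np.ones((15,15)))
    c=max(cv2.findContours(m,0,1)[0],key=cv2.contourArea)[:,0]
    P=onz(d,c,.06)[:,:2]
    (cx,cy),(w,h),a=cv2.minAreaRect((P*1000).astype(np.float32))
    bx=cv2.boxPoints(((cx,cy),(w,h),a))/1000
    c4=bx.mean(0)
    e=bx[1]-bx[0]; f=bx[2]-bx[1]
    l=e if np.linalg.norm(e)>np.linalg.norm(f) else f
    l=l*np.sign(l[0]); yaw=np.arctan2(l[1],l[0])
    o=c4-.025*np.array([np.cos(yaw),np.sin(yaw)])
    return o,yaw,(w,h)
E
python3 - <<'E'
from meas import *
d=load('top'); o,yaw,s=base(d); print(o,yaw,s)
# ring axis from dark ring contour at z=.078
g=d['color'].max(2); m=((g<75)*255).astype(np.uint8); k=np.zeros_like(m);k[190:270,225:305]=m[190:270,225:305]
k=cv2.morphologyEx(k,cv2.MORPH_OPEN,np.ones((4,4)))
c=max(cv2.findContours(k,0,1)[0],key=cv2.contourArea)
(u,v),rad=cv2.minEnclosingCircle(c); (e)=cv2.fitEllipse(c); print('ring',(u,v),rad,e,onz(d,[[e[0][0],e[0][1]]],.078))
sl=onz(d,[[164,214],[169,214]],.058);sl
R=np.array([[np.cos(yaw),-np.sin(yaw)],[np.sin(yaw),np.cos(yaw)]])
def loc(p): return (p[:,:2]-o)@R
print('slider',loc(sl)); print('post',loc(onz(d,[[289,255]],.11)),'long',loc(onz(d,[[246,281],[247,276],[244,286]],.062)))
im=cv2.cvtColor(d['color'],cv2.COLOR_RGB2BGR)
A=cv2.resize(im[190:300,150:330],None,fx=4.4,fy=4.4,interpolation=2)
cv2.imwrite('pics/crop1.png',A)
E
```

```text
[ 0.56229347 -0.03864067] -0.14743723 (262.7626037597656, 299.37060546875)
ring (265.0, 230.5) 31.004131317138672 ((264.6432800292969, 229.78465270996094), (59.171688079833984, 59.33384323120117), 169.4189910888672) [[ 0.55940621 -0.04746294  0.078     ]]
slider [[-0.00140564  0.19186455]
 [ 0.00019382  0.18209048]]
post [[-0.04223364 -0.0609929 ]] long [[-0.10366852  0.01053898]
 [-0.09393585  0.01022232]
 [-0.11369264  0.01275228]]
```

View pics/crop1.png

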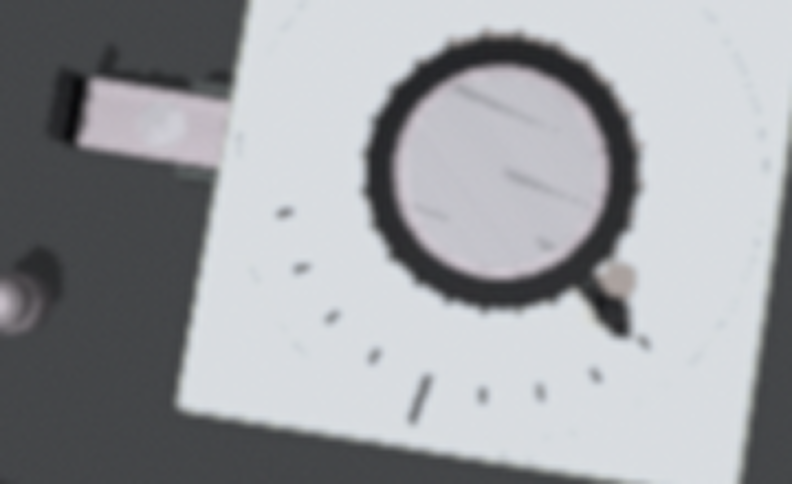

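The crop confirms the choice: a black end plate at crop (68,105), with its steel bar running into the tunnel. The pointer tip is at crop (628,335), the post top at (618,280) and the inner end of the long mark at (430,375). My rectangle came out 262 mm wide, not 250, because it included a side face or the slider stub. I'll use the ring centre as origin and refine the yaw.

```bash
cat > frame.py <<'E'
from meas import *
C=np.array([.5594,-.0475])
def loc(p,yaw,o=C):
    R=np.array([[np.cos(yaw),-np.sin(yaw)],[np.sin(yaw),np.cos(yaw)]]); return (np.atleast_2d(p)[:,:2]-o)@R
def wor(p,yaw,o=C):
    R=np.array([[np.cos(yaw),-np.sin(yaw)],[np.sin(yaw),np.cos(yaw)]]); return np.atleast_2d(p)@R.T+o
def totool(target,yawt):
    "tool shift (cm) and turn from the present pose"
    from scipy.spatial.transform import Rotation as Ro
    s=r.state(); Rt=Ro.from_euler('xyz',s['orientation']).as_matrix(); G=Ro.from_euler('xyz',[np.pi,0,yawt]).as_matrix()
    return (Rt.T@(np.array(target)-s['tool_pos'])*100).round(2), Ro.from_matrix(Rt.T@G).as_rotvec().round(3)
E
python3 - <<'E'
from frame import *
d=load('top'); o,yaw,s=base(d)
g=d['color'].min(2); m=(g>130).astype(np.uint8); m[:,:180]=0;m[:125]=0;m[:,350:]=0
m=cv2.morphologyEx(m,cv2.MORPH_OPEN,np.ones((15,15)))
c=max(cv2.findContours(m,0,1)[0],key=cv2.contourArea)[:,0]
L=loc(onz(d,c,.06),yaw)
for i,sg,name in((1,-1,'right'),(1,1,'left'),(0,1,'rear'),(0,-1,'front')):
    j=1-i; q=L[(L[:,i]*sg>.1)&(abs(L[:,j]-(.025 if i==1 else 0))<.1)]
    q=q[abs(q[:,i]-np.median(q[:,i]))<.006]
    if len(q)>5: print(name,len(q),np.median(q[:,i]),np.polyfit(q[:,j],q[:,i],1))
cp=lambda u,v:(150+u/4.4,190+v/4.4)
print('yaw',yaw)
for n,p,z in(('post',cp(618,280),.11),('ptr',cp(628,335),.064),('long',cp(430,375),.062),('longout',cp(412,422),.062),('slider out',cp(58,103),.058),('obj',cp(12,300),.052)):
    w=onz(d,[p],z); l=loc(w,yaw)[0]; print(n,w[0].round(4),l.round(4),np.hypot(*l).round(4),'ang',np.arctan2(-l[1],-l[0]).round(3))
E
```

```text
right 100 -0.12124376396395481 [ 0.00040895 -0.12124609]
left 90 0.1270318733671249 [-0.00094438  0.12722281]
rear 45 0.17123790030066716 [-0.00750021  0.1701987 ]
front 103 -0.12201786097056878 [ 0.00371871 -0.12177765]
yaw -0.14743723
post [ 0.5141 -0.0954  0.11  ] [-0.0378 -0.054 ] 0.0659 ang 0.96
ptr [ 0.491  -0.1026  0.064 ] [-0.0596 -0.0645] 0.0878 ang 0.825
long [ 0.4724 -0.0161  0.062 ] [-0.0907  0.0183] 0.0925 ang -0.199
longout [ 0.4519 -0.0086  0.062 ] [-0.1121  0.0227] 0.1143 ang -0.199
slider out [0.5902 0.153  0.058 ] [0.001  0.2029] 0.2029 ang -1.576
obj [0.5022 0.1716 0.052 ] [-0.0888  0.2083] 0.2265 ang -1.168
```

The left and right edges put the origin about 3 mm further to +y than the ring did. The light disc at crop (618,280) fits the post badly: its radius is 66 mm instead of 77. I'll check with the scene camera before acting on the lever. That crop also verifies the slider.

```bash
python3 - <<'E'
from frame import *
d=load('scene');im=cv2.cvtColor(d['color'],cv2.COLOR_RGB2BGR)
cv2.imwrite('pics/crop2.png',cv2.resize(im[165:265,215:375],None,fx=5,fy=5,interpolation=2))
o=C+np.array([.0004,.003]); yaw=-.147
for th in(.75,.85,.95,1.05):
    for rr,z in((.077,.11),(.077,.073),(.093,.064)):
        w=wor([-rr*np.cos(th),-rr*np.sin(th)],yaw,o)[0]; p=np.r_[w,z]
        print(th,rr,z,((proj(d,p)[0]-[215,165])*5).round(),((proj(load('top'),p)[0]-[150,190])*4.4).round())
E
```

```text
0.75 0.077 0.11 [185.  68.] [600. 323.]
0.75 0.077 0.073 [187. 127.] [596. 322.]
0.75 0.093 0.064 [166. 121.] [616. 353.]
0.85 0.077 0.11 [171.  76.] [615. 312.]
0.85 0.077 0.073 [173. 136.] [610. 312.]
0.85 0.093 0.064 [150. 131.] [633. 340.]
0.95 0.077 0.11 [159.  85.] [629. 299.]
0.95 0.077 0.073 [161. 145.] [623. 300.]
0.95 0.093 0.064 [135. 141.] [648. 326.]
1.05 0.077 0.11 [147.  95.] [641. 285.]
1.05 0.077 0.073 [150. 155.] [635. 286.]
1.05 0.093 0.064 [121. 153.] [662. 310.]
```

View pics/crop2.png

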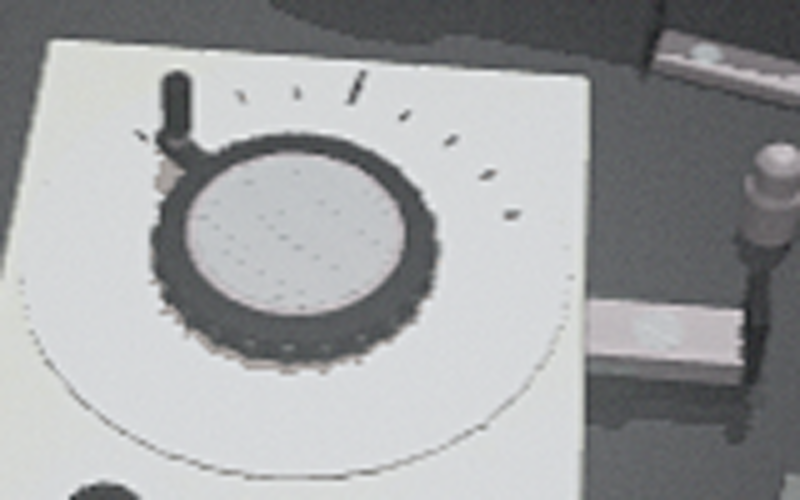

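The scene crop shows the black post with its top at (176,75), so the light disc in the top view isn't the post. Both views then agree on a lever angle of about 0.83 and a long mark at about -0.17 to -0.2. The slider plate at (757,340) is the one in the tunnel, about 45 mm out. Next I plan the approach.

```bash
sed -i 's/^C=.*/C=np.array([.5598,-.0445])/' frame.py; python3 - <<'E'
from frame import *
y=-.147
for p,z in(([0,.245],.2),([0,.245],.028),([0,.155],.028)):
    w=wor(p,y)[0]; print(w,totool([*w,z],y+np.pi))
E
```

```text
[0.59568543 0.19785766] (array([-46.96,  -8.29,   3.06]), array([-0.002, -0.   , -0.258]))
[0.59568543 0.19785766] (array([-46.96,  -8.26,  20.26]), array([-0.002, -0.   , -0.258]))
[0.58250303 0.10882832] (array([-49.26, -16.96,  20.28]), array([-0.002, -0.   , -0.258]))
```

Request:
step_arm(
  moves=[
    [0,[-6,-1,0.4],[0,0,-0.1]],
    [0,[-12,-2.1,0.8],[0,0,-0.2]],
    [0,[-18,-3.2,1.2],[0,0,-0.258]],
    [0,[-24,-4.2,1.6],[0,0,-0.258]],
    [0,[-30,-5.3,2],[0,0,-0.258]],
    [0,[-36,-6.4,2.4],[0,0,-0.258]],
    [0,[-42,-7.4,2.8],[0,0,-0.258]],
    [0,[-47,-8.3,3.1],[0,0,-0.258]],
  ],
  newtons=40,
)

```text
time: 1.1
tool_pos: [0.5977, 0.1964, 0.1993]
orientation: [-3.141, -0.001, 2.994]
force: [0.0, 0.6, 0.0]
width: -0.0003
```

```bash
python3 - <<'E'
from frame import *
d=grab('top','top1.png')
im=cv2.cvtColor(d['color'],cv2.COLOR_RGB2BGR)
cv2.imwrite('pics/crop3.png',cv2.resize(im[130:290,80:330],None,fx=3,fy=3,interpolation=2))
s=r.state();print(s['tool_pos'],s['orientation'],s['width'],s['time'],loc(s['tool_pos'],-.147))
for p,z in(([0,.245],.028),([0,.155],.028)):
    w=wor(p,-.147)[0]; print(w,totool([*w,z],-.147+np.pi))
E
```

```text
[0.60222379 0.1922031  0.19793543] [-3.13843913e+00  2.48790204e-03  2.98841455e+00] -0.0001170294725509913 1.15 [[0.00729607 0.24036411]]
[0.59568543 0.19785766] (array([ 0.77,  0.51, 16.99]), array([-0.003,  0.002, -0.006]))
[0.58250303 0.10882832] (array([ 0.72, -8.49, 17.02]), array([-0.003,  0.002, -0.006]))
```

View pics/crop3.png

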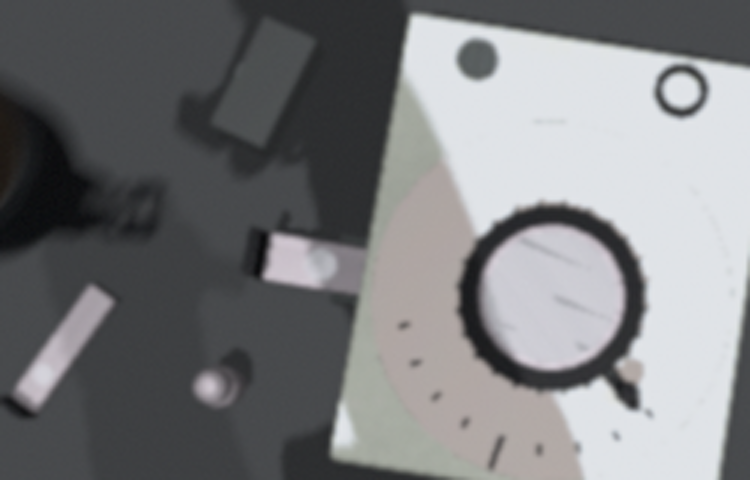

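Fingertips at crop (145,205), slide box to (262,148), objective at (215,385). The lane to the plate at (257,253) is free. Now straight down.

Request:
step_arm(
  moves=[
    [0,[0,0,5],[0,0,0]],
    [0,[0,0,10],[0,0,0]],
    [0,[0,0,14],[0,0,0]],
    [0,[0,0,16.5],[0,0,0]],
    [0,[0,0,17],[0,0,0]],
    [0,[0,0,17],[0,0,0]],
    [0,[0,0,17],[0,0,0]],
  ],
)

```text
time: 2.02
tool_pos: [0.5974, 0.1987, 0.032]
orientation: [3.14, 0.003, 2.995]
force: [-0.2, 0.6, 0.6]
width: -0.0001
```

```bash
python3 - <<'E'
from frame import *
d=grab('scene','scene1.png')
s=r.state();print(s['tool_pos'],s['orientation'],s['force'],s['time'],loc(s['tool_pos'],-.147))
w=wor([0,.155],-.147)[0]; print(w,totool([*w,.028],-.147+np.pi))
im=cv2.cvtColor(d['color'],cv2.COLOR_RGB2BGR)
cv2.imwrite('pics/crop4.png',cv2.resize(im[165:295,315:445],None,fx=4,fy=4,interpolation=2))
E
```

```text
[0.59741694 0.19863475 0.03203452] [3.14020257e+00 2.75129342e-03 2.99486268e+00] [ 0.11342736  0.51828448 -0.34239663] 2.075 [[0.00159901 0.24602232]]
[0.58250303 0.10882832] (array([ 0.16, -9.1 ,  0.39]), array([0.001, 0.003, 0.   ]))
```

View pics/crop4.png

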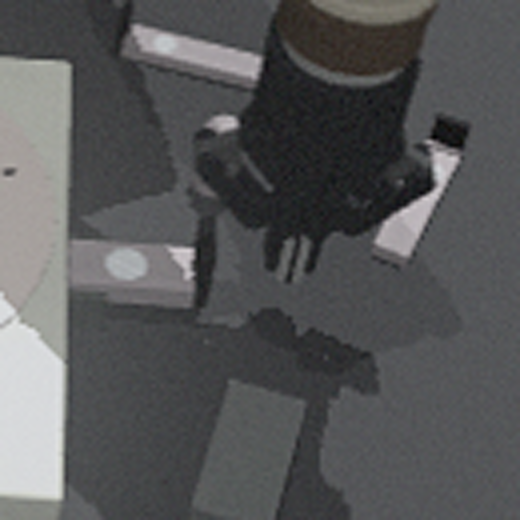

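The fingers at crop (295,265) stand opposite the plate at (205,270), with free space between. Push to short of the stop first.

Request:
step_arm(
  moves=[
    [0,[0,-1.5,0],[0,0,0]],
    [0,[0,-2.7,0],[0,0,0]],
    [0,[0,-3.5,0],[0,0,0]],
    [0,[0,-4.3,0],[0,0,0]],
    [0,[0,-5.1,0],[0,0,0]],
    [0,[0,-5.9,0],[0,0,0]],
    [0,[0,-6.6,0],[0,0,0]],
    [0,[0,-7,0],[0,0,0]],
  ],
)

```text
time: 3.08
tool_pos: [0.5859, 0.1285, 0.0303]
orientation: [3.142, -0.0, 2.995]
force: [0.2, 2.7, 2.1]
width: 0.0001
```

Request:
step_arm(
  moves=[
    [0,[0,-0.2,0],[0,0,0]],
    [0,[0,-0.4,0],[0,0,0]],
    [0,[0,-0.5,0],[0,0,0]],
    [0,[0,-0.6,0],[0,0,0]],
    [0,[0,-0.6,0],[0,0,0]],
  ],
)

```text
time: 3.7
tool_pos: [0.5851, 0.123, 0.0302]
orientation: [-3.141, -0.0, 2.995]
force: [0.5, 2.1, 0.9]
width: 0.0001
```

Request:
step_arm(
  moves=[
    [0,[0,-0.2,0],[0,0,0]],
    [0,[0,-0.4,0],[0,0,0]],
    [0,[0,-0.5,0],[0,0,0]],
    [0,[0,-0.6,0],[0,0,0]],
    [0,[0,-0.6,0],[0,0,0]],
  ],
)

```text
time: 4.32
tool_pos: [0.5861, 0.1219, 0.0314]
orientation: [3.132, 0.003, 2.998]
force: [2.2, 13.8, 0.8]
width: 0.0003
```

13.8 N at TCP y ≈ 0.168 local: the slider is on its stop, and that agrees with 0.155 plus the finger's half thickness of about 13 mm. Back off and rise.

Request:
step_arm(
  moves=[
    [0,[0,1,0],[0,0,0]],
    [0,[0,3,0],[0,0,0]],
    [0,[0,5,0],[0,0,0]],
    [0,[0,5,-5],[0,0,0]],
    [0,[0,5,-10],[0,0,0]],
    [0,[0,5,-15],[0,0,0]],
    [0,[0,5,-17],[0,0,0]],
    [0,[0,5,-17],[0,0,0]],
  ],
)

```text
time: 5.32
tool_pos: [0.5928, 0.1676, 0.2024]
orientation: [3.14, 0.004, 2.995]
force: [-0.7, 0.8, -2.1]
width: 0.0003
```

```bash
python3 - <<'E'
from frame import *
y=-.147
d=grab('top','top2.png'); s=r.state(); print(s['tool_pos'],s['force'],loc(s['tool_pos'],y),s['time'])
im=cv2.cvtColor(d['color'],cv2.COLOR_RGB2BGR)
cv2.imwrite('pics/crop5.png',cv2.resize(im[170:300,130:330],None,fx=4,fy=4,interpolation=2))
print('expected home plate outer px in crop',(proj(d,np.r_[wor([0,.155],y)[0],.058])[0]-[130,170])*4)
for p,z in(([-.055,-.115],.2),([-.055,-.115],.086)):
    w=wor(p,y)[0]; print(w,totool([*w,z],y+np.pi))
E
```

```text
[0.59175464 0.16724957 0.20031554] [-0.05686591 -0.0412494  -1.14179499] [[0.0005948  0.21414627]] 5.375
expected home plate outer px in crop [221.47242682 190.589188  ]
[ 0.488549   -0.15020381] (array([ 5.590e+00, -3.291e+01,  2.000e-02]), array([0.   , 0.001, 0.001]))
[ 0.488549   -0.15020381] (array([  5.59, -32.91,  11.42]), array([0.   , 0.001, 0.001]))
```

View pics/crop5.png

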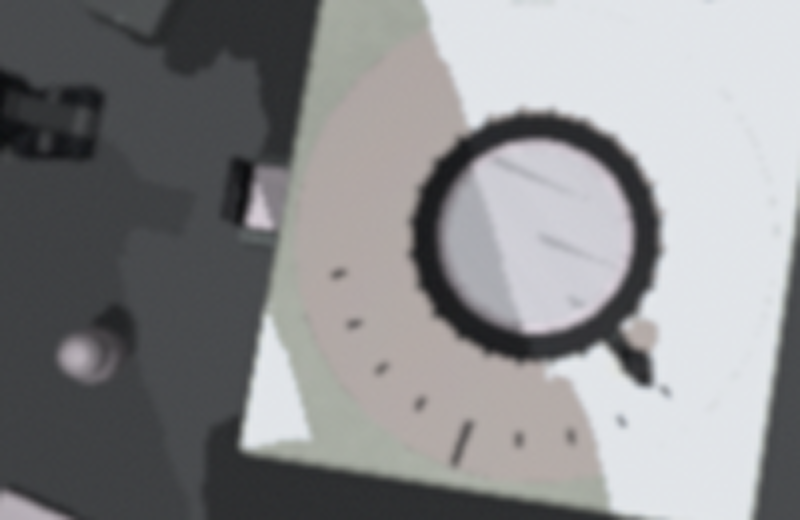

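Plate's outer edge is at crop (226,190), expected (221,191) when home: the slider is in. Now cross to the right of the post at height 0.2, then down.

Request:
step_arm(
  moves=[
    [0,[0.8,-4,0],[0,0,0]],
    [0,[1.7,-9.5,0],[0,0,0]],
    [0,[2.6,-15,0],[0,0,0]],
    [0,[3.5,-20.5,0],[0,0,0]],
    [0,[4.5,-26,0],[0,0,0]],
    [0,[5.3,-31,0],[0,0,0]],
    [0,[5.6,-33,0],[0,0,0]],
    [0,[5.6,-33,0],[0,0,0]],
  ],
)

```text
time: 6.38
tool_pos: [0.4864, -0.1526, 0.1982]
orientation: [3.141, -0.004, 2.992]
force: [-0.3, 0.6, -0.2]
width: 0.0001
```

```bash
python3 - <<'E'
from frame import *
y=-.147
s=r.state(); print(s['tool_pos'],s['orientation'],s['force'],loc(s['tool_pos'],y),s['time'])
for p,z in(([-.055,-.115],.086),):
    w=wor(p,y)[0]; print(w,totool([*w,z],y+np.pi))
E
```

```text
[ 0.48636624 -0.15260801  0.19824275] [ 3.14102906 -0.00395843  2.99171706] [-0.28868483  0.5938798  -0.23919685] [[-0.05680707 -0.11769799]] 6.375
[ 0.488549   -0.15020381] (array([-0.22,  0.26, 11.22]), array([ 0.001, -0.004, -0.003]))
```

Request:
step_arm(
  moves=[
    [0,[0,0,4],[0,0,0]],
    [0,[0,0,8],[0,0,0]],
    [0,[0,0,10.5],[0,0,0]],
    [0,[0,0,11.2],[0,0,0]],
    [0,[0,1,11.2],[0,0,0]],
    [0,[0,2,11.2],[0,0,0]],
    [0,[0,2.8,11.2],[0,0,0]],
    [0,[0,2.8,11.2],[0,0,0]],
  ],
)

```text
time: 7.38
tool_pos: [0.4926, -0.1233, 0.0891]
orientation: [-3.141, 0.001, 2.996]
force: [-0.8, 0.5, -0.3]
width: 0.0003
```

```bash
python3 - <<'E'
from frame import *
d=grab('scene','scene2.png'); s=r.state(); print(s['tool_pos'],s['force'],loc(s['tool_pos'],-.147),s['time'])
im=cv2.cvtColor(d['color'],cv2.COLOR_RGB2BGR)
cv2.imwrite('pics/crop6.png',cv2.resize(im[130:260,190:350],None,fx=4,fy=4,interpolation=2))
E
```

```text
[ 0.49242478 -0.12367655  0.08891966] [-0.27503895  0.23820872 -0.23333016] [[-0.05505149 -0.08819116]] 7.425
```

View pics/crop6.png

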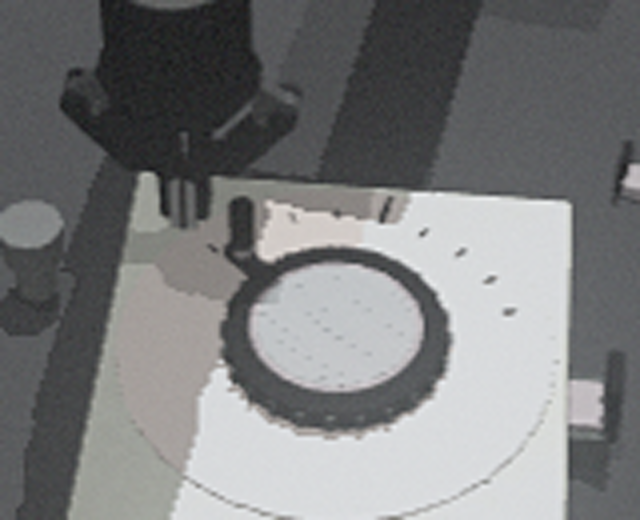

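Fingers at crop (185,200), post at (240,225), both clear and at the right height. Sweep the lever most of the way.

Request:
step_arm(
  moves=[
    [0,[0.2,0.8,0],[0,0,0]],
    [0,[0.5,1.6,0],[0,0,0]],
    [0,[0.9,2.5,0],[0,0,0]],
    [0,[1.3,3.4,0],[0,0,0]],
    [0,[1.6,4.2,0],[0,0,0]],
    [0,[1.9,5,0],[0,0,0]],
    [0,[2,5.5,0],[0,0,0]],
    [0,[2,5.7,0],[0,0,0]],
  ],
)

```text
time: 8.43
tool_pos: [0.4723, -0.0647, 0.0876]
orientation: [-3.138, -0.015, 2.994]
force: [-18.6, -3.0, 15.3]
width: -0.0
```

```bash
python3 - <<'E'
from frame import *
d=grab('scene','scene3.png'); s=r.state(); print(s['tool_pos'],s['force'],loc(s['tool_pos'],-.147),s['time'],s['qd'].round(3))
im=cv2.cvtColor(d['color'],cv2.COLOR_RGB2BGR)
cv2.imwrite('pics/crop7.png',cv2.resize(im[145:245,230:330],None,fx=6,fy=6,interpolation=2))
y=-.147
for th in(.15,.1,.05,0,-.05,-.17,-.2):
    f=lambda rr,z:((proj(d,np.r_[wor([-rr*np.cos(th),-rr*np.sin(th)],y)[0],z])[0]-[230,145])*6).round()
    print(th,'posttop',f(.077,.11),'ptr',f(.093,.064))
E
```

```text
[ 0.4722912  -0.06445379  0.08755616] [-18.28455542  -2.69479602  15.88209068] [[-0.08364236 -0.03255611]] 8.475 [-0.006 -0.001  0.002 -0.     0.005 -0.007]
0.15 posttop [251. 171.] ptr [247. 229.]
0.1 posttop [261. 171.] ptr [259. 229.]
0.05 posttop [272. 171.] ptr [271. 229.]
0 posttop [282. 172.] ptr [283. 230.]
-0.05 posttop [293. 173.] ptr [296. 231.]
-0.17 posttop [318. 176.] ptr [325. 235.]
-0.2 posttop [324. 178.] ptr [332. 236.]
```

View pics/crop7.png

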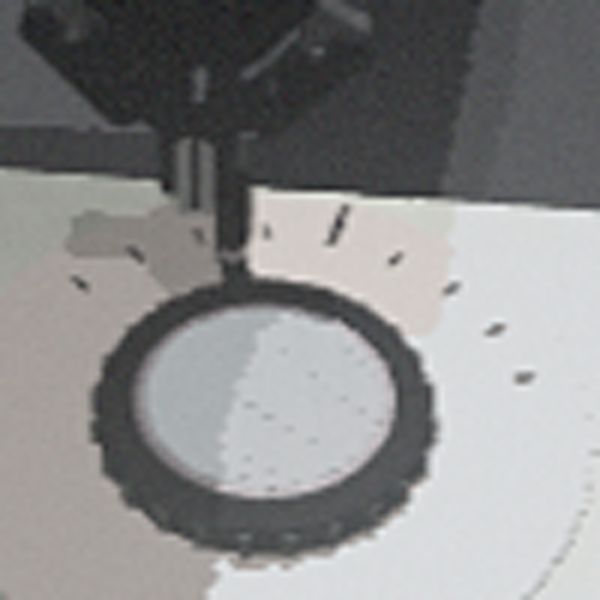

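The pose reading is off: -18 N in x and +15 N in z, with the tool 8 mm outward of its command. The picture shows the post at about θ=0.18, its top (235,145) right under the gripper's sloping linkage. I relieve this by going outward, up, then back.

Request:
step_arm(
  moves=[
    [0,[0.6,0,-0.3],[0,0,0]],
    [0,[0.8,-0.5,-0.6],[0,0,0]],
    [0,[0.8,-1.5,-0.8],[0,0,0]],
    [0,[0.8,-1.5,-0.8],[0,0,0]],
  ],
)

```text
time: 8.98
tool_pos: [0.4711, -0.0792, 0.0967]
orientation: [-3.142, 0.001, 2.993]
force: [0.2, 0.1, -0.5]
width: -0.0003
```

```bash
python3 - <<'E'
from frame import *
d=grab('scene','scene4.png'); e=grab('top','top3.png'); s=r.state(); print(s['tool_pos'],s['orientation'],s['force'],loc(s['tool_pos'],-.147),s['time'])
a=cv2.resize(cv2.cvtColor(d['color'],cv2.COLOR_RGB2BGR)[145:245,220:320],None,fx=4,fy=4,interpolation=2)
b=cv2.resize(cv2.cvtColor(e['color'],cv2.COLOR_RGB2BGR)[200:300,215:315],None,fx=4,fy=4,interpolation=2)
cv2.imwrite('pics/crop8.png',np.hstack([a,b]))
E
```

```text
[ 0.4708203  -0.07869492  0.09639337] [3.14140226e+00 5.91949581e-04 2.99407778e+00] [ 1.01307643 -0.03948974 -0.60277105] [[-0.08301148 -0.04685909]] 9.075
```

View pics/crop8.png

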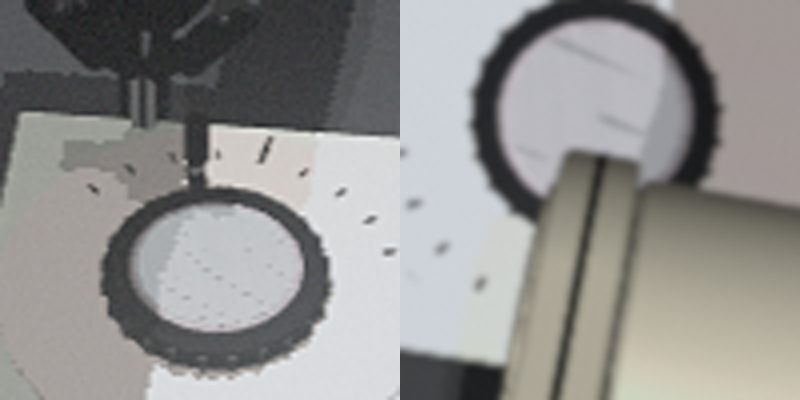

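Force is gone and the post stands free at left crop (197,120). Push on with less overlap (TCP z ≈ 0.096), in smaller steps.

Request:
step_arm(
  moves=[
    [0,[-0.3,0.6,0],[0,0,0]],
    [0,[-0.5,1.2,0],[0,0,0]],
    [0,[-0.5,1.6,0],[0,0,0]],
    [0,[-0.5,2,0],[0,0,0]],
    [0,[-0.5,2.2,0],[0,0,0]],
    [0,[-0.5,2.2,0],[0,0,0]],
  ],
)

```text
time: 9.82
tool_pos: [0.4789, -0.057, 0.0964]
orientation: [3.141, 0.001, 2.995]
force: [0.3, -0.0, 1.1]
width: -0.0
```

Request:
step_arm(
  moves=[
    [0,[0,0.3,0],[0,0,0]],
    [0,[0,0.6,0],[0,0,0]],
    [0,[0,0.9,0],[0,0,0]],
    [0,[0,1.1,0],[0,0,0]],
    [0,[0,1.1,0],[0,0,0]],
  ],
)

```text
time: 10.45
tool_pos: [0.4804, -0.0462, 0.0964]
orientation: [3.141, 0.0, 2.995]
force: [-0.4, 0.3, -0.0]
width: 0.0003
```

```bash
python3 - <<'E'
from frame import *
d=grab('scene','scene5.png'); s=r.state(); print(s['tool_pos'],s['force'],loc(s['tool_pos'],-.147),s['time'])
cv2.imwrite('pics/crop9.png',cv2.resize(cv2.cvtColor(d['color'],cv2.COLOR_RGB2BGR)[155:225,245:325],None,fx=9,fy=8.5,interpolation=2))
E
```

```text
[ 0.48051061 -0.04621467  0.09637649] [-0.65159793 -0.48454741 -0.06626679] [[-0.0781831  -0.01330979]] 10.5
```

View pics/crop9.png

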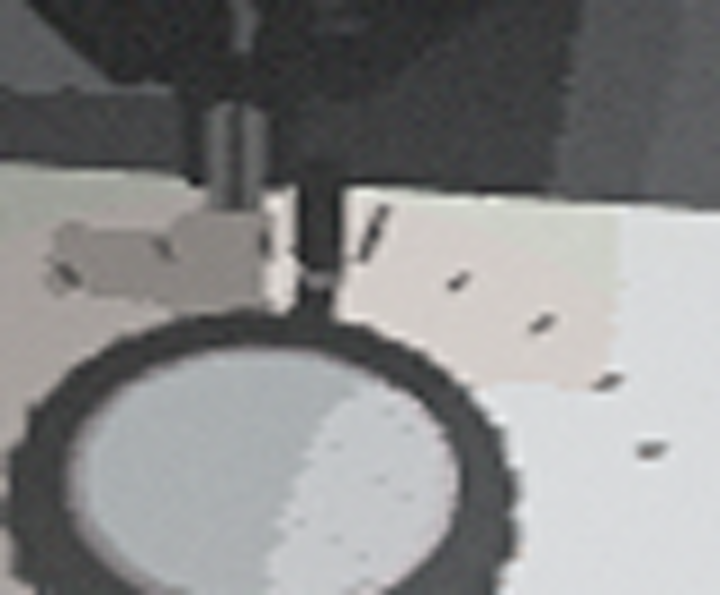

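Post axis is at crop (320,230), θ ≈ -0.10, and the long mark's inner end is at (365,258), θ ≈ -0.17 to -0.19. Push 6 mm more, back off 3 cm, then rise so the top camera can see.

Request:
step_arm(
  moves=[
    [0,[0,0.2,0],[0,0,0]],
    [0,[0,0.4,0],[0,0,0]],
    [0,[0,0.6,0],[0,0,0]],
    [0,[0,0.6,0],[0,0,0]],
    [0,[0,0.6,0],[0,0,0]],
    [0,[0,0,0],[0,0,0]],
    [0,[0,-1.5,0],[0,0,0]],
    [0,[0,-3,0],[0,0,0]],
  ],
)

```text
time: 11.5
tool_pos: [0.4755, -0.0773, 0.0963]
orientation: [-3.141, -0.0, 2.995]
force: [0.5, 0.3, 0.5]
width: -0.0
```

Request:
step_arm(
  moves=[
    [0,[0,-2,-4],[0,0,0]],
    [0,[0,-5,-9],[0,0,0]],
    [0,[0,-10,-12],[0,0,0]],
    [0,[0,-15,-12],[0,0,0]],
    [0,[0,-20,-12],[0,0,0]],
    [0,[0,-22,-12],[0,0,0]],
    [0,[0,-22,-12],[0,0,0]],
  ],
)

```text
time: 12.38
tool_pos: [0.4428, -0.2952, 0.2159]
orientation: [3.141, -0.001, 2.992]
force: [0.8, 0.5, -0.3]
width: -0.0001
```

```bash
python3 - <<'E'
from frame import *
d=grab('scene','scene6.png'); e=grab('top','top4.png'); s=r.state(); print(s['tool_pos'],s['force'],s['time'])
a=cv2.resize(cv2.cvtColor(d['color'],cv2.COLOR_RGB2BGR)[165:225,250:310],None,fx=6.6,fy=6.6,interpolation=2)
b=cv2.resize(cv2.cvtColor(e['color'],cv2.COLOR_RGB2BGR)[235:295,215:275],None,fx=6.6,fy=6.6,interpolation=2)
c=cv2.resize(cv2.cvtColor(e['color'],cv2.COLOR_RGB2BGR)[180:240,140:260],None,fx=3.3,fy=3.3,interpolation=2)
cv2.imwrite('pics/crop10.png',np.vstack([np.hstack([a,b]),np.hstack([c,np.zeros_like(c)])]))
E
```

```text
[ 0.44330993 -0.29323756  0.2160177 ] [-0.43514595  1.08052778  0.4673406 ] 12.475
```

View pics/crop10.png

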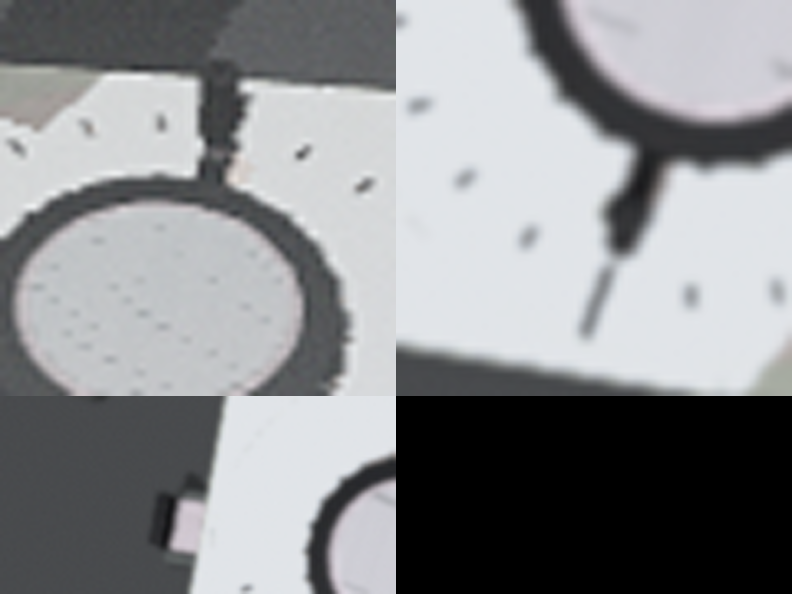

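Top view (right): the pointer tip is at (622,253) and the mark runs from (612,265) to (588,335), so the tip is on the mark or 1-2 mm to its right. The slider is home at (160,520). Let me put a number on the offset.

```bash
python3 - <<'E'
from frame import *
e=load('top'); g=e['color'].max(2).astype(float)
# darkness-weighted angular centroid in radius bins at z=.063 about ring axis
for rr in np.arange(.066,.120,.003):
    th=np.arange(-.40,.1,.004)
    P=np.c_[wor(np.c_[-rr*np.cos(th),-rr*np.sin(th)],-.147),np.full(len(th),.063)]
    p=proj(e,P).astype(np.float32)
    v=cv2.remap(g.astype(np.float32),p[:,0:1],p[:,1:2],1)[:,0]
    w=np.clip(np.median(v)-20-v,0,None)
    if w.sum()>0: 
        k=th[w>w.max()/2]; print(rr.round(3),(w@th/w.sum()).round(3),'half-depth span',k.min().round(3),k.max().round(3),w.max())
E
```

```text
0.066 -0.171 half-depth span -0.236 -0.108 166.36523
0.069 -0.175 half-depth span -0.24 -0.112 166.76465
0.072 -0.183 half-depth span -0.256 -0.108 155.28125
0.075 -0.19 half-depth span -0.268 -0.112 144.33789
0.078 -0.192 half-depth span -0.268 -0.116 145.20996
0.081 -0.182 half-depth span -0.236 -0.124 154.77246
0.084 -0.176 half-depth span -0.22 -0.128 154.0127
0.087 -0.175 half-depth span -0.212 -0.14 98.28125
0.09 -0.177 half-depth span -0.196 -0.156 27.310547
0.093 -0.106 half-depth span -0.2 0.084 44.320312
0.096 -0.107 half-depth span -0.204 0.084 68.8457
0.099 -0.181 half-depth span -0.204 -0.168 63.234375
0.102 -0.186 half-depth span -0.2 -0.168 66.69531
0.105 -0.187 half-depth span -0.204 -0.168 58.390625
0.108 -0.185 half-depth span -0.2 -0.172 66.42383
0.111 -0.186 half-depth span -0.2 -0.168 52.405273
0.114 -0.183 half-depth span -0.192 -0.176 13.624023
```

Pointer at -0.175 and mark at -0.185 rad: about 1 mm apart, against 5 mm allowed. One numeric check that the bystanders and slider have kept their places, then I hand in.

```bash
python3 - <<'E'
from frame import *
a=cv2.imread('pics/top0.png',0);c=cv2.imread('pics/top2.png',0);d=grab('top','top5.png');b=cv2.cvtColor(d['color'],cv2.COLOR_RGB2GRAY)
def tm(A,B,u,v,h):
    m=cv2.matchTemplate(B[v-h-8:v+h+8,u-h-8:u+h+8],A[v-h:v+h,u-h:u+h],cv2.TM_CCOEFF_NORMED); _,s,_,p=cv2.minMaxLoc(m); return p[0]-8,p[1]-8,round(s,2)
for n,u,v,h in(('filter',307,160,12),('obj',152,258,12),('box',168,158,22),('eyep',349,285,12),('bottle',377,199,12),('dish',403,298,26),('driver',413,215,35)): print(n,tm(a,b,u,v,h))
print('slider since push',tm(c,b,188,217,10))
s=r.state();print(s['time'],s['force'],np.abs(s['qd']).max()); r.close_job()
E
```

```text
filter (0, 0, 1.0)
obj (0, 0, 1.0)
box (0, 0, 1.0)
eyep (0, 0, 0.97)
bottle (0, 0, 0.71)
dish (-1, 0, 0.5)
driver (0, 0, 0.56)
slider since push (0, -1, 0.95)
12.525 [0.21902431 0.00780464 0.09267732] 0.016162338728292404
the job is handed in; nothing more can be done
```

I pushed the polariser slider home and then pushed the iris lever round until its pointer stood on the long mark. I handed the job in at 12.5 s with the arm clear of everything.

**Last checks**
- **Slider:** it met its stop at about 14 N, with the tool where a home position of y = 155 mm puts it. In the pictures the end plate stands within about 2 mm of that place, on the inner side. It has not moved out since (template match within a pixel).
- **Pointer:** it measures -0.175 rad against -0.185 rad for the mark, about 1 mm apart where 5 mm is allowed.
- **Bystanders:** filter ring, objective, slide box and eyepiece show no shift. Oil bottle, dish and driver match within 1 pixel, but only with scores of 0.5–0.7, perhaps because of the arm or its shadow. The fingers never went near them.

**What disagreed**
- **Origin:** the ring centre and the housing edges gave origins about 3 mm apart. I used the one corrected to the edges.
- **Lever post:** I first took a light disc beside the lever for the post. The second camera view showed that it was not.
- **Lever push:** about 18 N sideways and 15 N upwards appeared partway round, and I don't know exactly what touched. I backed off, raised the tool about 9 mm and finished the push with only about 1 N showing.

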